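Stand up a small drawer for its glue-up

TASK

Dry-assemble the small drawer on its white bottom plate, in the bottom's own directions: stand the front along the near edge with its two knobs facing out, the back along the far edge, and the loose side along the left edge, opposite the right side that already stands there, midway between front and back; each upright, its outer face flush with the edge, front and back centred along their edges. Stand the divider in the middle, parallel to the sides, halfway between them and halfway between front and back. Last, lay the flat batten across the tops of both sides, parallel to the front, centred on them and halfway along them, and leave the chisel that lies among the parts where it is.

Things in the scene. Friction and masses are not known exactly. Their poses are not given: they have to be found in the camera images.
- bottom: Drawer bottom: white-faced plate 170 (its x) x 200 (its y) x 9 mm, fixed on the bench. Origin: centre of its underside, z up; near edge (robot's side) -x, left edge +y. On its right edge stands the fixed right side, 110 x 14 x 50 mm, centred at x 3, y -93 mm, top 59 mm above the bench: halfway between front and back, which when flush leave 140 mm clear, centred at x 3.
- front_c (a point): Drawer front: pale wooden board standing on edge, 190 mm long (its y), 18 thick (x), 50 high, 120 g. The only one with knobs: two, 16 mm across, 20 long, on its -x face, 60 mm either side of the middle. Point: the board's centre, 25 mm up. z up. The parts and the chisel start side by side, 52 mm apart, nearly parallel, in any order, on a 3 mm black mat.
- back_c (a point): Drawer back: pale wooden board standing on edge, 190 mm long (its y), 12 thick (x), 40 high, no knobs, both faces alike, darker dovetail ends, 70 g. Point: its centre, 20 mm above its lower edge. z up.
- side_c (a point): Loose left side of the drawer: pale wooden board standing on edge, 110 mm long (its x), 14 thick (y), 50 high, both faces alike, darker dovetail ends, 60 g; same as the one fixed on the bottom. Point: its centre, 25 mm above its lower edge. z up.
- divider_c (a point): Divider: the shortest and thinnest piece, a plain pale wooden strip standing on edge, 90 mm long (its x), 10 thick (y), 34 high, no dovetails, 30 g. Point: its centre, 17 mm above its lower edge. z up.
- batten_c (a point): Batten: the longest piece, a plain pale wooden strip lying flat, 210 mm long (its y), 30 wide (x), 15 thick (z, up), 70 g. Point: its centre, 7.5 mm above its underside.
- chisel_c (a point): Wood chisel lying among the parts, to be left alone: wooden handle 115 mm long, 24 mm square with rounded edges, towards its -x; steel blade to +x; 215 mm in all. Point: 12 mm up, where handle meets blade. z up.
There are look-alikes about, which are no part of the job. What is shaped like the part that bears front_c but pink or turquoise is not meant.

How it is judged:
By the outcome, as a careful person would: the job done as asked, in the order asked, and still so for the second after the job is handed in, with the robot touching nothing.
It also fails if it takes over 144 s, if anything falls off the work surface, if the arm or the gripper's body presses on something with over 40 N, if the wrist force passes 120 N, or if a joint passes its speed limit or range.

ROBOT

A 7-joint arm with a two-finger parallel gripper is mounted at the origin on the work surface. World frame = base frame: x ahead of the robot, y to its left, z up, the work surface at z = 0. Lengths are in mm, angles in rad, forces in N, time in s.
With the tool pointing down it reaches from about 350 to 900 mm from the base axis. Payload 19.9 kg.
Tool frame: the origin (TCP) lies midway between the tips of the shut fingers; the grasp point (between the pads) lies 19 mm behind it; z points along the fingers, y is the line along which they close (so a half turn about z gives the same grasp; the last joint's range is limited). The gripper opens to 94 mm and grips with 3 to 60 N. Pads are 16 mm wide; open, the fingers measure 119 mm over their backs; the gripper's body (75 mm by 177 mm) begins 78 mm behind the grasp point.
Start: joints at [-1.165, 0.417, -0.01, 1.614, 0.005, 1.111, -0.053], TCP at [270.038, 563.629, 205.425] pointing down, gripper open.
Joint ranges: [-2.81, 2.81], [-0.39, 2.02], [-1.27, 1.25], [0.06, 2.57], [-1.19, 4.33], [0.19, 2], [-2.82, 2.82]. Speed limits (rad/s): [1.89, 1.89, 2.39, 2.39, 3.01, 3.01, 3.01].

INTERFACE

Orientations are given as a unit quaternion [x, y, z, w].
In Python, from rig import robot gives the robot as it stands. Calls block until the motion is done:
- robot.move_ptp(position, orientation): joint-space move of the TCP to a pose.
- robot.move_linear(position, rot=None, max_speed=150, f_stop=None): straight line of the TCP; rot=None keeps the orientation; max_speed is the mean speed in mm/s. With f_stop (N) it stops when the force on the tool has changed by that much, and returns True; else False.
- robot.goto_joints(angles): joint-space move.
- robot.open_gripper() and robot.clamp(strength=None): open the fingers fully, or close them until they stop; strength is the grip in N (None keeps the last).
- robot.wait(seconds).
- robot.ik(position, orientation): joint angles nearest the present ones, or None.
- robot.capture(name): name is "scene" or "top" or "wrist"; returns (picture, depth): 480x640x3 uint8, red, green, blue; 480x640 float32, mm along the optical axis (not along the pixel's ray), 0 where there is no reading.
- robot.camera_model(name): a dict with "vfov" (degrees; the focal length in pixels is half the picture's height over the tangent of half this angle, whatever the lens; pixels are square), "cx", "cy" (the principal point, pixels), "camera_from_world" (4x4, takes a point from world to camera coordinates); the wrist camera has in their place "tool_from_camera" (4x4, takes a point from camera to tool coordinates, whose origin is the TCP and whose axes are the flange's). Camera axes: x right, y down, z forward; pixel columns grow to the right and rows downward; lengths in mm; the calibration is good to about 2 mm. A picture is of the moment at which its call begins: read the wrist's pose just before it. camera_model takes no time and is no camera call.
A pose or a line that the arm cannot do raises robot.MotionError and nothing moves.
- robot.close_job(): hands the job in; it is judged then, once.
Trained networks look in the newest picture that a camera, given by its name, has taken for a name from the list of things; names that differ only in an ending like _2 or _b are one class to them, and where a whole thing is asked for, a point or a joint stands for the part that bears it (a point fixed in the world has none). Each returns a list of dicts, best first, with "score" (0 to 1); they miss things now and then, are a little off and sometimes report something else, mostly with a low value. They report only what shows in the picture. A call takes as long as a camera call. They do not tell look-alikes from the thing itself.
- robot.search_frame(thing, camera): "bbox" ([left, top, right, bottom] in pixels, round what is visible of it).
- robot.place_of(thing, camera): "uv" ([column, row] in pixels: a listed point, or the origin of a listed thing).
Readings, each from a call of its own:
- robot.current_t(): time.
- robot.current_joint_pos(): joint angles.
- robot.current_qd(): joint speeds.
- robot.current_joint_torque(): joint torques, N m.
- robot.current_ee_pos(): TCP position.
- robot.current_orientation(): TCP orientation.
- robot.current_contact_force(): force on the tool from outside, world axes, zero at the start.
- robot.current_ft_torque(): the same for the moment, N m.
- robot.current_opening(): finger opening in mm.
- robot.current_finger_force(): force on a finger pad.
Only numpy, scipy, OpenCV 4.12 (cv2) and the standard library are available. Lean on these libraries where they do the work, as an engineer would, in place of code of your own. Each camera call takes 0.05 s, during which the arm holds its last target. There are 200 camera calls.

## Working session

There is one attempt and no reset: what is moved stays moved. The work goes in short steps, each a Python script; the robot and the scene stay as the last script left them, time stands still between calls to the robot, and variables do not carry over. Pictures are saved under pics/ and viewed, at most 14 in all, crops included, and the job is handed in when it is done.

```bash
ls; mkdir -p pics; python3 - <<'E'
from rig import robot
import cv2,numpy as np
for n in ("scene","top"):
    p,d=robot.capture(n); cv2.imwrite(f"pics/{n}0.png",p[:,:,::-1]); np.save(f"{n}0.npy",d)
    m=robot.camera_model(n); print(n,m)
    for t in ["bottom","front_c","back_c","side_c","divider_c","batten_c","chisel_c"]:
        print(t,[(np.round(r["uv"]),round(r["score"],2)) for r in robot.place_of(t,n)][:4])
print(robot.camera_model("wrist"),robot.current_orientation(),robot.current_t())
E
```

```text
pics
scene {'vfov': 50.00331285163548, 'cx': 322.5315035743036, 'cy': 238.24164936022888, 'camera_from_world': array([[ 3.23123076e-01,  9.46350960e-01, -3.36735049e-03,
        -1.83711022e+02],
       [ 7.05167501e-01, -2.43143104e-01, -6.66048216e-01,
        -2.43332632e+02],
       [-6.31134116e-01,  2.12841002e-01, -7.45901089e-01,
         1.36692975e+03],
       [ 0.00000000e+00,  0.00000000e+00,  0.00000000e+00,
         1.00000000e+00]])}
bottom [(array([417., 287.]), 0.8)]
front_c [(array([482., 203.]), 0.84), (array([200., 237.]), 0.74), (array([294., 319.]), 0.67), (array([376., 191.]), 0.64)]
back_c [(array([237., 324.]), 0.9), (array([423., 290.]), 0.23)]
side_c [(array([263., 314.]), 0.83)]
divider_c [(array([155., 352.]), 0.82), (array([213., 342.]), 0.5)]
batten_c [(array([211., 342.]), 0.57)]
chisel_c [(array([185., 349.]), 0.89)]
top {'vfov': 56.071411530496405, 'cx': 321.5244779079084, 'cy': 233.24607407559472, 'camera_from_world': array([[ 2.13387154e-02, -9.99713035e-01, -1.08860770e-02,
         5.44724704e+01],
       [-9.97754352e-01, -2.06029166e-02, -6.373
[... 401 characters left out ...]
ack_c [(array([433., 200.]), 0.97)]
side_c [(array([408., 193.]), 0.8)]
divider_c [(array([513., 196.]), 0.82)]
batten_c [(array([459., 191.]), 0.89)]
chisel_c [(array([487., 194.]), 0.62)]
{'vfov': 67.03376480775135, 'cx': 321.4841256125662, 'cy': 238.25738318385774, 'tool_from_camera': array([[ 1.26871456e-03, -9.58463284e-01, -2.85213119e-01,
         8.38118666e+01],
       [ 9.99998867e-01,  1.44721855e-03, -4.15102668e-04,
        -6.11776739e-01],
       [ 8.10626383e-04, -2.85212269e-01,  9.58464034e-01,
        -1.79669202e+02],
       [ 0.00000000e+00,  0.00000000e+00,  0.00000000e+00,
         1.00000000e+00]])} [ 2.21539724e-01  9.75151346e-01 -5.05116035e-05 -7.70326608e-07] 0.8
```

View pics/scene0.png

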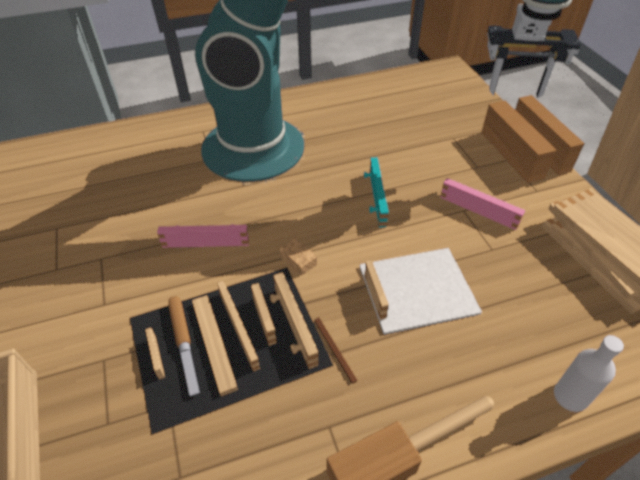

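View pics/top0.png

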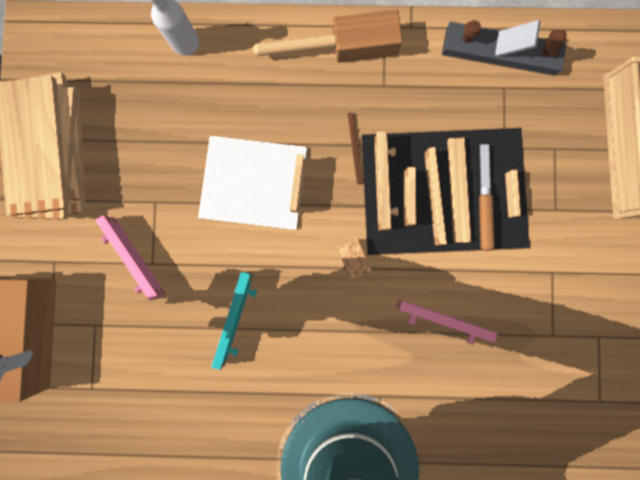

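The parts lie along x on the mat; in the top picture, left to right, front (380,180), side (408,193), back (433,200), batten (459,191), chisel (487,194), divider (513,196). The bottom is at (250,182).

Front candidates are (380,180) pale, (132,255) pink, (234,318) turquoise and (444,320) pink. The pale one at (380,180) fits by its colour and two knobs. Next I measure from depth and enlarge that crop.

```bash
cat > h.py <<'E'
from rig import robot
import cv2,numpy as np
from scipy.spatial.transform import Rotation as R
def T_wc(name):
    m=robot.camera_model(name)
    if name!="wrist": return m,np.linalg.inv(m["camera_from_world"])
    T=np.eye(4);T[:3,:3]=R.from_quat(robot.current_orientation()).as_matrix();T[:3,3]=robot.current_ee_pos()
    return m,T@m["tool_from_camera"]
def cloud(name):
    m,T=T_wc(name); p,d=robot.capture(name)
    f=240/np.tan(np.radians(m["vfov"]/2)); v,u=np.mgrid[:480,:640]
    P=np.stack([(u-m["cx"])*d/f,(v-m["cy"])*d/f,d],-1)@T[:3,:3].T+T[:3,3]
    P[d<=0]=np.nan
    return p,P
def rects(P,z0,z1,box,amin=15):
    "connected regions with height z0..z1 in box (x0,x1,y0,y1): centre, long, short, yaw of long axis(deg), pixels"
    M=(P[...,2]>z0)&(P[...,2]<z1)&(P[...,0]>box[0])&(P[...,0]<box[1])&(P[...,1]>box[2])&(P[...,1]<box[3])
    n,L,S,_=cv2.connectedComponentsWithStats(M.astype(np.uint8),connectivity=4); out=[]
    for i in range(1,n):
        if S[i,4]<amin: continue
        q=P[L==i]; (c,(w,h),a)=cv2.minAreaRect(q[:,:2].astype(np.float32))
        if w<h: w,h,a=h,w,a+90
        a=(a+90)%180-90
        out.append((np.round(c,1),round(w,1),round(h,1),round(a,2),round(float(np.median(q[:,2])),1),S[i,4]))
    return out
def down(yaw): # tool z down, closing axis (tool y) at yaw+90 deg in world ; tool x along yaw
    return (R.from_euler("z",yaw,degrees=True)*R.from_quat([1,0,0,0])).as_quat()
E
python3 - <<'E'
from h import *
p,P=cloud("top")
cv2.imwrite("pics/crop1.png",cv2.resize(p[115:265,340:540,::-1],None,fx=4,fy=4,interpolation=cv2.INTER_CUBIC))
for z0,z1 in((46,60),(34,46),(22,34),(12,22)):
    print(z0,*rects(P,z0,z1,(350,720,-450,0)),sep="\n ")
print("bottom",*rects(P,5,15,(350,720,0,350)),sep="\n ")
print("rs",*rects(P,50,66,(350,720,0,350)),sep="\n ")
E
```

```text
46
 (array([567., -54.]), 189.5, 18.5, 3.12, 52.0, np.int32(938))
 (array([ 536. , -107.9]), 109.2, 14.9, 1.89, 51.8, np.int32(431))
34
 (array([ 539.5, -159.9]), 190.2, 13.5, 6.82, 41.8, np.int32(675))
 (array([ 579.5, -100. ]), 23.0, 1.1, 1.13, 38.7, np.int32(17))
 (array([ 549. , -315.1]), 89.7, 11.6, 4.08, 36.0, np.int32(222))
 (array([ 499.5, -101.7]), 35.1, 0.7, 0.69, 42.7, np.int32(20))
 (array([479.4, -51.2]), 24.3, 10.4, 32.22, 40.1, np.int32(18))
22
 (array([632.6, -41.3]), 26.1, 0.5, 2.26, 28.2, np.int32(15))
 (array([626.1, -69.5]), 14.9, 13.2, 15.92, 30.8, np.int32(35))
 (array([ 538.3, -154.1]), 188.2, 2.1, 6.97, 28.1, np.int32(138))
 (array([587. , -44.1]), 28.8, 0.7, 2.86, 26.3, np.int32(16))
 (array([ 548.3, -311.1]), 89.4, 4.0, 4.59, 28.0, np.int32(112))
 (array([ 496.2, -264.2]), 117.8, 22.4, 1.69, 25.2, np.int32(579))
 (array([ 516.1, -101.5]), 42.9, 0.9, 1.1, 31.8, np.int32(27))
 (array([507.5, -77.2]), 14.3, 14.3, -85.66, 31.7, np.int32(44))
 (array([414.4, -16.7]), 75.0, 31.9, 0.93, 29.2, np.int32(409))
12
 (array([ 556.6, -210.6]), 209.7, 32.0, 3.51, 17.0, np.int32(1601))
 (array([ 541.9, -261.7]), 213.0, 20.2, -0.55, 16.4, np.int32(548))
 (array([ 564., -151.]), 97.1, 1.7, 6.95, 17.3, np.int32(67))
 (array([ 548.5, -310.7]), 89.1, 3.4, 2.89, 17.5, np.int32(91))
 (array([ 487.2, -160.2]), 52.4, 1.4, 6.73, 16.9, np.int32(39))
bottom
 (array([665. ,   4.3]), 97.0, 11.5, 7.92, 7.3, np.int32(171))
 (array([564.7, 208.3]), 200.9, 170.4, 84.23, 8.3, np.int32(7336))
rs
 (array([557.9, 115.1]), 109.8, 14.3, -5.56, 58.2, np.int32(431))
```

View pics/crop1.png

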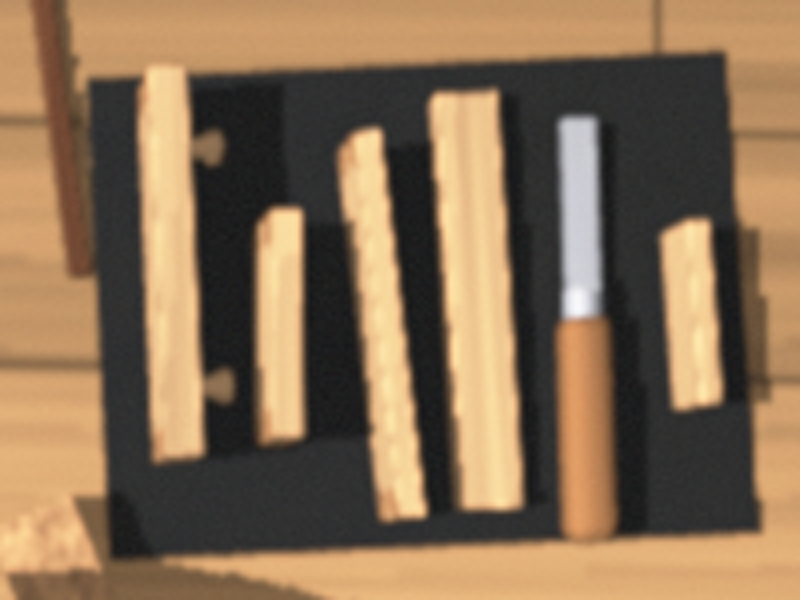

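The crop shows the pale board with knobs at (208,145) and (215,385), so it is the real front. I now cross-check calibration with the wrist camera, two opposite yaws over the bottom and then the mat.

```bash
python3 - <<'E'
from h import *
for n,x,y,z in (("pick",567,-54,20),("div",549,-315,20),("place",490,215,40),("back",643,200,40),("side",577,301,40)):
    for yaw in (0,90,180,270):
        q=robot.ik([x,y,z],down(yaw)); print(n,yaw,None if q is None else np.round(q,2))
def look(tag,x,y,yaw):
    try: robot.move_ptp([x,y,230],down(yaw))
    except robot.MotionError as e: print("ERR",tag,e); return
    robot.wait(.15); p,P=cloud("wrist"); cv2.imwrite(f"pics/w_{tag}.png",p[:,:,::-1])
    print(tag,robot.current_t(),*rects(P,5,14,(440,690,80,340),1500),*rects(P,52,66,(350,720,0,350),300),
     *rects(P,46,56,(420,700,-180,-20),300),*rects(P,38,46,(420,700,-220,-120),300),*rects(P,33,40,(420,700,-400,-250),300),*rects(P,14,22,(420,700,-260,-180),900),*rects(P,22,34,(400,700,-300,-230),300),sep="\n ")
look("b180",545,208,180); look("b0",590,208,0); look("m0",575,-180,0)
E
```

```text
pick 0 [-0.42  0.65  0.61  1.9  -0.52  0.76 -1.09]
pick 90 [-0.36  0.62  0.53  1.9  -0.45  0.74  0.42]
pick 180 [-0.16  0.58  0.26  1.89 -0.22  0.7   1.8 ]
pick 270 [-0.72  0.89  1.08  1.91 -0.97  0.98 -2.31]
div 0 [-0.18  0.92  0.99  1.74 -0.9   1.01 -0.42]
div 90 [-0.15  0.88  0.93  1.74 -0.85  0.98  1.12]
div 180 [ 0.13  0.7   0.48  1.73 -0.43  0.81  2.38]
div 270 [-0.23  0.98  1.08  1.74 -0.99  1.07 -1.93]
place 0 [-0.9   0.54  0.54  1.98 -0.41  0.73 -1.68]
place 90 [-0.75  0.5   0.34  1.97 -0.25  0.71 -0.25]
place 180 [-0.52  0.48  0.06  1.96 -0.05  0.7   1.14]
place 270 [-0.28  0.49 -0.23  1.96  0.17  0.71  2.53]
back 0 [-0.73  0.76  0.57  1.61 -0.49  0.92 -1.56]
back 90 [-0.58  0.71  0.34  1.61 -0.28  0.88 -0.13]
back 180 [-0.4   0.68  0.08  1.6  -0.07  0.86  1.27]
back 270 [-0.18  0.69 -0.24  1.59  0.2   0.88  2.65]
side 0 [-0.91  0.72  0.55  1.68 -0.46  0.88 -1.75]
side 90 [-0.72  0.66  0.28  1.67 -0.23  0.84 -0.35]
side 180 [-0.55  0.65  0.02  1.66 -0.02  0.83  1.06]
side 270 [-0.33  0.66 -0.28  1.65  0.23  0.86  2.44]
b180
 2.7
 (array([564.4, 207.5]), 200.3, 170.4, 84.3, 
[... 346 characters left out ...]
59.4, np.int32(1543))
 (array([566.6, -54.8]), 189.8, 20.4, 3.45, 53.5, np.int32(3955))
 (array([ 536.4, -108.8]), 110.7, 16.5, 1.34, 53.4, np.int32(1890))
m0
 6.925
 (array([557.7, 151.2]), 170.9, 91.1, -6.16, 9.2, np.int32(5600))
 (array([557. , 114.1]), 110.5, 17.1, -5.66, 58.8, np.int32(2011))
 (array([579. , -54.5]), 163.8, 18.9, 3.09, 53.3, np.int32(3099))
 (array([ 535.8, -109.2]), 110.3, 14.8, 1.2, 53.3, np.int32(1485))
 (array([ 538.6, -161.1]), 190.3, 12.5, 7.01, 43.4, np.int32(1991))
 (array([ 548.6, -316.5]), 90.0, 10.9, 3.94, 37.5, np.int32(846))
 (array([ 555.1, -212.1]), 210.6, 30.1, 3.73, 18.5, np.int32(4930))
 (array([ 498. , -265.8]), 125.1, 22.8, 1.4, 26.5, np.int32(1815))
```

```bash
cat >> h.py <<'E'
C=np.array([564.05,207.35]); BY=-5.7; ZT=140
def B(x,y): return C+R.from_euler("z",BY,degrees=True).as_matrix()[:2,:2]@[x,y]
def pick(c,a,off,tip,lift=True,strength=30):
    "board centre c, long-axis yaw a; gripper centre shifted off mm along its normal; tip height"
    n=np.array([-np.sin(np.radians(a)),np.cos(np.radians(a))]); p=np.array(c)+off*n
    robot.move_ptp([*p,ZT],down(180+a)); robot.move_linear([*p,tip+15],max_speed=200)
    hit=robot.move_linear([*p,tip],max_speed=60,f_stop=8); robot.clamp(strength)
    print("pick hit",hit,"open",round(robot.current_opening(),1),"t",robot.current_t())
    if lift: robot.move_linear([*p,ZT],max_speed=200); print("lifted open",round(robot.current_opening(),1))
    return p
def place(c,yaw,tip,zt=ZT):
    robot.move_ptp([*c,zt],down(yaw)); robot.move_linear([*c,tip+12],max_speed=150); robot.wait(.15)
    robot.move_linear([*c,tip+2],max_speed=60)
    hit=robot.move_linear([*c,tip-1.5],max_speed=15,f_stop=3)
    print("touch",hit,np.round(robot.current_ee_pos(),1)); robot.open_gripper(); robot.wait(.1)
    robot.move_linear([*c,zt],max_speed=200); print("t",robot.current_t())
E
python3 - <<'E'
from h import *
pick((566.8,-54.6),3.1,25,8)
place(B(-76,0),84.3,14)
robot.move_ptp([545,208,230],down(174.3)); robot.wait(.15)
p,P=cloud("wrist"); cv2.imwrite("pics/f1.png",p[:,:,::-1])
print(robot.current_t(),*rects(P,5,14,(440,690,80,340),1500),*rects(P,52,66,(350,720,0,350),300),*rects(P,46,56,(420,700,-180,0),300),sep="\n ")
E
```

```text
pick hit False open 17.7 t 11.4417
lifted open 17.9
touch True [488.6 215.1  14. ]
t 17.8083
19.425
 (array([575.5, 206.5]), 200.0, 147.7, 84.47, 9.5, np.int32(20353))
 (array([487.6, 214.2]), 189.9, 17.6, 84.35, 59.5, np.int32(3841))
 (array([558. , 114.8]), 110.7, 15.0, -5.72, 59.4, np.int32(1554))
 (array([ 536.7, -108.3]), 110.3, 16.9, 1.25, 53.3, np.int32(1822))
```

View pics/f1.png

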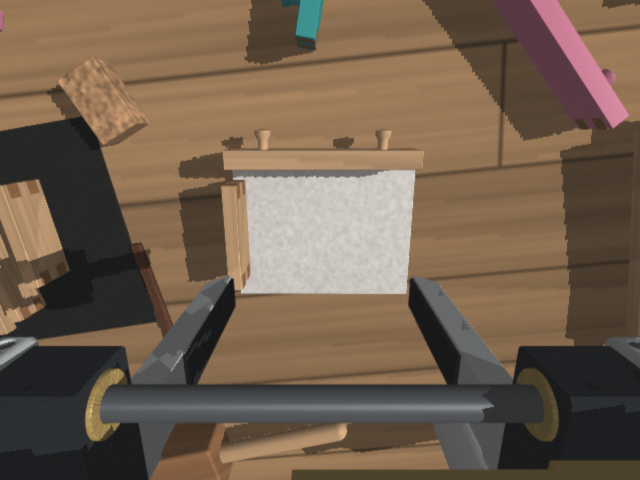

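The front (323,158) stands flush on the near edge, knobs outward at (263,138) and (384,138), within about 1 mm. Next I nudge the side out of the way, then place the back and the side.

```bash
python3 - <<'E'
from h import *
p=pick((536.2,-108.7),1.2,32,8,lift=False); robot.open_gripper(); robot.move_linear([*p,ZT],max_speed=200)
np.save("side.npy",p)
pick((539,-160.7),7.0,0,24)
place(B(79,0),84.3,30)
robot.move_ptp([560,20,240],down(174.3)); robot.wait(.15)
p,P=cloud("wrist"); cv2.imwrite("pics/b1.png",p[:,:,::-1])
print(np.load("side.npy"),robot.current_t(),*rects(P,44,54,(560,720,60,340),300),*rects(P,54,66,(350,720,0,350),300),*rects(P,46,56,(420,700,-180,0),300),*rects(P,14,22,(420,700,-260,-170),900),sep="\n ")
E
```

```text
pick hit False open 14.0 t 22.9
pick hit False open 12.1 t 27.7083
lifted open 11.3
touch True [643.  199.7  29.8]
t 34.0333
[535.52984256 -76.70701813]
 35.8583
 (array([641.6, 198.2]), 190.3, 12.6, 84.42, 49.2, np.int32(2015))
 (array([487.8, 214.2]), 191.2, 18.3, 84.42, 59.3, np.int32(3940))
 (array([557.5, 114.5]), 108.7, 14.8, -5.66, 59.3, np.int32(1590))
 (array([535.7, -77.1]), 110.2, 14.7, 1.35, 53.4, np.int32(1627))
 (array([ 542.6, -255.9]), 212.7, 7.9, -0.14, 18.0, np.int32(1128))
 (array([ 556.2, -211.5]), 210.0, 32.3, 3.57, 18.7, np.int32(5051))
```

View pics/b1.png

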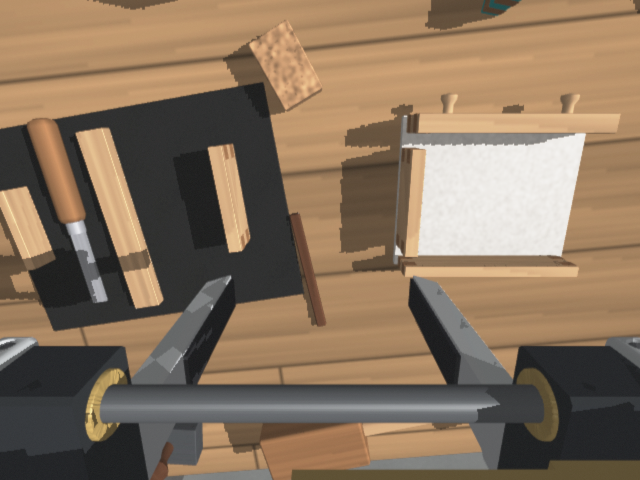

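The back (490,268) stands on the far edge and the front is unmoved. The side (230,198) is clear on the mat, and the batten, chisel and divider are undisturbed. Next come the side, then the divider.

```bash
python3 - <<'E'
from h import *
pick((535.6,-76.9),1.2,0,8)
place(B(3,93),174.3,14)
pick((549,-316.3),3.95,-27,8)
place(B(3,0),174.3,14)
robot.move_ptp([560,30,240],down(174.3)); robot.wait(.15)
p,P=cloud("wrist"); cv2.imwrite("pics/s1.png",p[:,:,::-1])
print(robot.current_t(),*rects(P,38,47,(520,600,180,240),100),*rects(P,45.5,54,(560,720,60,340),300),*rects(P,54,66,(350,720,0,350),300),*rects(P,14,22,(420,700,-260,-170),900),*rects(P,22,34,(400,700,-300,-230),300),sep="\n ")
E
```

```text
pick hit False open 13.6 t 38.8167
lifted open 13.7
touch True [576.5 299.8  13.9]
t 44.8167
pick hit False open 9.8 t 49.4917
lifted open 9.7
touch True [567.2 207.2  13.8]
t 56.1167
57.1417
 (array([561.2, 206.8]), 78.7, 11.1, -5.74, 43.1, np.int32(843))
 (array([595.3, 290.2]), 70.9, 2.9, -5.66, 49.8, np.int32(379))
 (array([641.6, 198.3]), 190.1, 12.6, 84.4, 49.3, np.int32(1905))
 (array([487.6, 214. ]), 190.2, 18.3, 84.52, 59.3, np.int32(3953))
 (array([557.4, 114.5]), 109.6, 14.7, -5.92, 59.3, np.int32(1591))
 (array([575.6, 298.6]), 109.3, 15.7, -5.58, 59.0, np.int32(1809))
 (array([ 542.6, -255.8]), 212.6, 8.3, -0.07, 17.9, np.int32(1128))
 (array([ 556.1, -211.5]), 210.2, 31.9, 3.7, 18.7, np.int32(5082))
 (array([ 498.2, -264.6]), 125.5, 23.2, 1.29, 26.7, np.int32(2350))
```

View pics/s1.png

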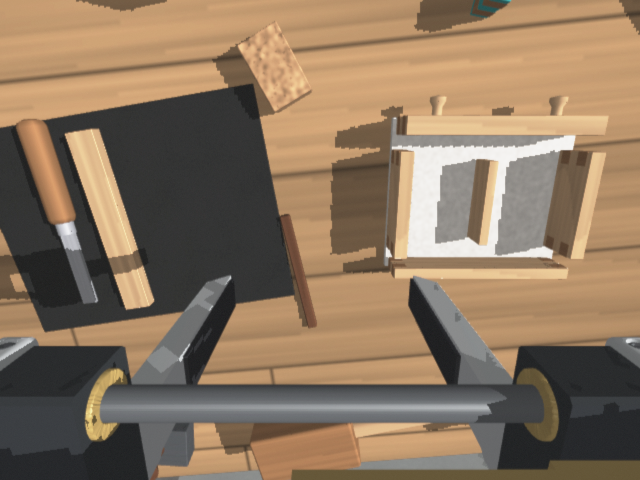

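The side (570,205) and divider (483,202) stand as wanted and the chisel is unmoved. The batten comes last.

```bash
python3 - <<'E'
from h import *
pick((555.7,-211.7),3.65,25.5,5)
place(B(3,0),84.3,61,170)
robot.move_ptp([560,30,240],down(174.3)); robot.wait(.15)
p,P=cloud("wrist"); cv2.imwrite("pics/e1.png",p[:,:,::-1])
print(robot.current_t(),*rects(P,68,80,(450,700,60,340),100),*rects(P,45.5,54,(560,720,60,340),300),*rects(P,54,66,(350,720,0,350),200),*rects(P,22,34,(400,700,-300,-230),300),sep="\n ")
E
```

```text
pick hit False open 30.0 t 60.2333
lifted open 30.2
touch True [567.2 207.2  60.9]
t 66.45
68.2917
 (array([566.4, 206.2]), 211.5, 30.6, 84.33, 74.3, np.int32(6874))
 (array([641.6, 198.5]), 190.4, 12.6, 84.41, 49.2, np.int32(1895))
 (array([488.1, 213.9]), 190.1, 17.4, 84.35, 59.3, np.int32(3972))
 (array([529.4, 137.1]), 90.5, 62.5, -76.9, 59.6, np.int32(744))
 (array([537.2, 251.6]), 120.3, 39.6, 85.52, 59.2, np.int32(838))
 (array([594.2, 110.7]), 35.8, 14.3, -6.37, 59.4, np.int32(469))
 (array([612.6, 295. ]), 36.1, 15.4, -5.91, 59.1, np.int32(545))
 (array([ 498. , -264.9]), 125.7, 23.7, 2.11, 26.7, np.int32(2343))
```

View pics/e1.png

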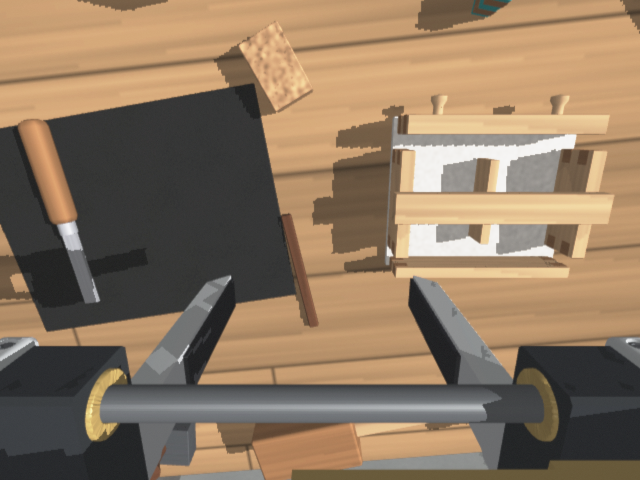

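The batten (503,208) lies across both sides, the chisel (55,210) hasn't moved, and every part sits within about 1 mm of its target.

```bash
python3 -c "
from rig import robot
print(robot.close_job())"
```

```text
the job is handed in; nothing more can be done
None
```

The drawer is assembled as asked, with the batten laid last and the chisel left where it was; by the wrist camera each part stands within about 2 mm of its target, and I handed the job in at about 68 s.

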